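# Set a hair clipper's taper lever three clicks open and hold it for the blade screws

### The arm

A 6-joint arm with a two-finger parallel gripper is mounted at the origin on the work surface. World frame = base frame: x ahead of the robot, y to its left, z up, the work surface at z = 0. Lengths are in mm, angles in rad, forces in N, time in s.
With the tool pointing down it reaches from about 300 to 875 mm from the base axis. Payload 4.2 kg.
Tool frame: the origin (TCP) lies at the very end of the fingers, on their centre line; the grasp point (between the pads) lies env.grip_depth behind it (env.grip_depth is the distance from the TCP to the grasp point, in mm); z points along the fingers, y is the line along which they close (so a half turn about z gives the same grasp; the last joint's range is limited). The gripper opens to 85 mm and grips with 20 to 120 N. Pads are 22 mm wide; open, the fingers measure 114 mm over their backs; the gripper's body (76 mm by 85 mm) begins 54 mm behind the grasp point. The pads swing forward as they close: fully open they stand 13 mm farther back than shut.
Start: joints at [-1.129, 0.32, 1.565, -0, 1.257, -0.02], TCP at [256.202, -514.783, 231.338] pointing down, gripper open.
Joint ranges: [-3.11, 3.11], [-0.84, 2.01], [0.21, 2.61], [-1.34, 4.49], [0.05, 2.63], [-2.56, 2.56]. Speed limits (rad/s): [2.57, 2.57, 3.14, 3.14, 3.14, 3.14].

### API

Orientations are given as a rotation vector (axis times angle).
In Python, from station import env, imaging, spotter gives the robot as it stands.
- The arm moves only by the tool carry_out, never from a script. Its argument "plan" is a list that holds one entry, the list of rows, each a list of 5 numbers: the opening, from 0 (shut) to 1 (fully open), then the shift along the tool's x, y, z in units of 0.025 m (1.0 is 0.025 m), then the turn about the tool's z in units of 0.12 rad (1.0 is 0.12 rad). In form: [[[fingers, x, y, z, yaw], ...]]. A call has 1 to 20 rows; each row shifts and turns the commanded pose from where the row before left it, along the tool's axes as they then stand; what a row does not reach is not made up. A row lasts 1/12 s, in which the tool goes at most 41.7 mm and 7.16 degrees, less where a joint would pass 70% of its speed; a pose out of reach is approached as far as the arm can. A call with a number of a shift or a turn outside -1 to 1 is refused whole. A call with a gripper value outside its range is refused whole. The fingers move at their own pace and stop on an object; "newtons" is the grip in N (left out, the last holds). Time passes only in rows, so rows that do not move let the fingers close. It gives the time, the measured TCP pose, the force, the opening and the grip force at its end, in the units of the state.
- env.sense(): the state, without advancing time (a new reading comes with each control period).
- imaging.snapshot(name): name is "side" or "top"; returns (picture, depth): 480x640x3 uint8, blue, green, red; 480x640 float32, mm along the optical axis (not along the pixel's ray), 0 where there is no reading.
- imaging.camera_model(name): a dict with "K" (3x3 intrinsics, pixels), "xyz" and "attitude" of the camera in the world. Camera axes: x right, y down, z forward; pixel columns grow to the right and rows downward; lengths in mm; the calibration is good to about 2 mm. A picture is of the moment at which its call begins. camera_model takes no time and is no camera call.
- env.close_job(): hands the job in; it is judged then, once.
Trained networks look in the newest picture that a camera, given by its name, has taken for a name from the list of things; names that differ only in an ending like _2 or _b are one class to them, and where a whole thing is asked for, a point or a joint stands for the part that bears it (a point fixed in the world has none). Each returns a list of dicts, best first, with "score" (0 to 1); they miss things now and then, are a little off and sometimes report something else, mostly with a low value. They report only what shows in the picture. A call takes as long as a camera call.
- spotter.boxes_of(thing, camera): "location" ([x, y, z] in mm, in world coordinates, good to about 4 mm: the middle of the surface that is visible of it).
The state is a dict: "clock": time; "qpos": joint angles; "joint_vel": joint speeds; "tau": joint torques, N m; "tool_pos": TCP position; "tool_rot": TCP orientation; "wrist_force": force on the tool from outside, world axes, zero at the start; "ft_torque": the same for the moment, N m; "gripper_width": finger opening in mm; "finger_force": force on a finger pad.
Only numpy, scipy, OpenCV 4.12 (cv2) and the standard library are available. Lean on these libraries where they do the work, as an engineer would, in place of code of your own. Each camera call takes 0.05 s, during which the arm holds its last target. There are 200 camera calls.

### The job

The hair clipper clamped lever-side up in the little vise has slack blade screws. Take its brass taper lever to fully closed, then open it three clicks, counted by feel from the closed stop and without running on to the fourth, and finish with the gripper still holding the lever on that third click so that the blade can be screwed down. Leave the other things on the station where they are.

Things in the scene. Friction and masses are not known exactly. Their poses are not given: they have to be found in the camera images.
- clipper: Black and chrome hair clipper, 170 mm long, 49 mm front to back, lying on its side in a low aluminium vise (92 mm wide) bolted to the perforated top; neither moves. Origin on the table top under its middle; x along it to the blade (teeth at +103 mm, tail at -104), z up. The flat face with the lever is uppermost, at height 60 mm. The vise's thumbscrew stands out to 67 mm on the -y side.
- lever_arm: Brass taper lever, a flat arm 4 mm thick (top at height 68 mm) with a thumb tab at its free end. Origin on its vertical pivot axis, at height 64 mm, 45 mm ahead of clipper's origin along the clipper's x, under a slotted screw head (top at 71 mm). x points along the lever from the pivot to the tab, y across it in the opening direction, z up. The arm ends 51 mm from the pivot.
- lever_tab (a point): Middle of the top of the lever's thumb tab, 44 mm from the pivot axis along the lever, at height 86 mm. The tab is an upright brass block with black grooves, 12 mm long along the lever, 9 mm thick across it (pinch or push it that way), 18 mm high: its foot is on the arm at height 68 mm. Nothing stands beside the tab above 68 mm. Axes as lever_arm.
- taper_lever (a joint): Lever angle, rad, counterclockwise from above. 0: closed, on a firm stop, the lever pointing to the clipper's tail and 25 deg over to its +y side; opening takes the tab to the -y side, up to 0.873. Spring notches every 10 deg (0.1745 rad): starts in the 1st, 2nd or 3rd, third click at 0.524. Leaving one takes 8 N at the tab; midway the push turns to a pull of up to 8 N into the next.
- screwdriver: Loose small screwdriver with a yellow handle, 150 mm long, 26 mm thick, lying beside the vise; to be left alone. Origin under its middle, x to the tip.
- guard_comb: Loose black clipper guard comb, 46 x 48 x 22 mm, lying near the vise; to be left alone. Origin under its middle.
- pomade_tin: Loose round blue tin, 85 mm wide, 37 mm high; to be left alone. Origin under its middle.
- cream_jar: Loose round white jar, 68 mm wide, 52 mm high; to be left alone. Origin under its middle.
- bristle_brush: Loose wooden brush, bristles up, about 160 x 52 x 28 mm; to be left alone. Origin under its middle, x to the bristle end.
- styling_comb: Loose flat grey comb, about 185 x 40 x 5 mm; to be left alone. Origin under its middle, x to the toothed end.
- trimmer: Loose small black and gold trimmer, about 145 x 40 x 28 mm, a second machine without a lever; to be left alone. Origin under its middle.

How it is judged (in metres and radians):
On the way:
1. the taper lever is taken to fully closed (value of joint taper_lever below 0.06 rad), for 0.2 s.
At the end, for the whole second after the job is handed in: The taper lever is at rest on its third click (0.524 rad within 0.06 rad), and the gripper's fingers are still on it with more than 0.5 N (value of joint taper_lever between 0.464 and 0.584 rad and velocity of joint taper_lever between -0.05 and 0.05 rad/s and contact force between the fingers and lever_arm above 0.5 N); the arm keeps its last pose, push and grip.
It fails at once if the lever runs on past the third click to the fourth (value of joint taper_lever above 0.66 rad).
It fails at once if another thing on the station is moved by more than 20 mm (distance of any of screwdriver, guard_comb, pomade_tin, cream_jar, bristle_brush, styling_comb, trimmer from where it was at the start of the episode above 0.02 m).
It also fails if it takes over 53 s, if anything falls off the work surface, if the arm or the gripper's body presses on something with over 40 N, if the wrist force passes 120 N, or if a joint passes its speed limit or range.

## Working session

There is one attempt and no reset: what is moved stays moved. The work goes in short steps, Python scripts to look and compute and a tool call to move; the robot and the scene stay as the last step left them, time stands still between calls to the robot, and variables do not carry over. Pictures are saved under pics/ and viewed, at most 10 in all, crops included, and the job is handed in when it is done.

Besides the shell and the picture viewer there is one more tool, called after "Call:" by a JSON object that holds its "fn" and its "kwargs". carry_out: Moves the arm, as the interface text tells. Its arguments: {"type":"object","properties":{"plan":{"type":"array"},"newtons":{"type":"number"}},"required":["plan"]}

```bash
mkdir -p pics; ls
python3 - <<'E'
from station import env, imaging, spotter
import cv2, numpy as np
print(env.sense(), env.grip_depth)
for c in ("side","top"):
    p,d=imaging.snapshot(c); cv2.imwrite(f"pics/{c}0.png",p); np.save(f"pics/{c}0.npy",d)
    print(c,imaging.camera_model(c))
    for t in ("clipper","lever_arm","lever_tab","screwdriver","guard_comb"):
        print(t,[(np.round(b["location"],1).tolist(),round(b["score"],2)) for b in spotter.boxes_of(t,c)[:2]])
E
```

```text
pics
{'clock': 0.0, 'qpos': array([-1.12898950e+00,  3.20303833e-01,  1.56567354e+00, -1.84662194e-05,
        1.25739735e+00, -1.99914069e-02]), 'joint_vel': array([-0.00061851, -0.00109985,  0.00231414, -0.0006847 ,  0.00015926,
       -0.00099194]), 'tau': array([-2.84436501e-03, -4.15530396e+01, -2.34160209e+01, -6.12816575e-05,
        8.20237939e-03, -3.32834304e-06]), 'tool_pos': array([ 255.99360445, -514.34160711,  230.47753512]), 'tool_rot': array([-3.05652313e+00, -7.18573256e-01,  6.12656336e-04]), 'wrist_force': array([-0.1700348 ,  0.35640934,  0.20609168]), 'ft_torque': array([ 0.00540429, -0.0392115 ,  0.02029664]), 'finger_force': 0.0, 'gripper_width': 85.56003227783943} 18.700000000000003
side {'K': array([[484.4441775 ,   0.        , 326.01573443],
       [  0.        , 484.4441775 , 239.33584469],
       [  0.        ,   0.        ,   1.        ]]), 'xyz': array([521.29831746, 938.4716231 , 787.21278664]), 'attitude': array([ 0.05318606, -2.81204613,  1.38788279])}
clipper [([533.3, 102.6, 37.5], 0.8), ([428.7, -425.7, 23.1], 0.32)]
lever_arm []
lever_tab [([557.5, 75.3, 66.6], 0.65)]
screwdriver []
guard_comb [([571.3, 170.7, 18.8], 0.58)]
top {'K': array([[565.36732962,   0.        , 316.28604834],
       [  0.        , 565.36732962, 236.502011  ],
       [  0.        ,   0.        ,   1.        ]]), 'xyz': array([ 450.49594816,   -9.15544416, 1295.30817313]), 'attitude': array([-2.14840439,  2.20147999, -0.06502113])}
clipper [([527.0, 74.0, 49.7], 0.71)]
lever_arm [([526.7, 74.5, 50.4], 0.62), ([562.2, 73.6, 63.0], 0.47)]
lever_tab [([566.0, 75.1, 66.7], 0.45)]
screwdriver [([481.4, -19.6, 21.5], 0.55)]
guard_comb [([573.0, 158.6, 21.5], 0.75)]
```

Run:
```python
import cv2,numpy as np
from station import imaging
from scipy.spatial.transform import Rotation as R
a=[]
for c in ("top","side"):
    m=imaging.camera_model(c); p=cv2.imread(f"pics/{c}0.png")
    q=R.from_rotvec(m["attitude"]).inv().apply(np.array([540,80,50])-m["xyz"]); u=m["K"]@q; u=(u[:2]/u[2]).astype(int)
    h=80; x0,y0=u-[h,h]; print(c,x0,y0)
    a.append(cv2.resize(p[max(y0,0):y0+2*h,max(x0,0):x0+2*h],(400,400),interpolation=cv2.INTER_CUBIC))
cv2.imwrite("pics/crop0.png",np.hstack(a))
```

```text
top 204 159
side 242 186
```

View pics/top0.png

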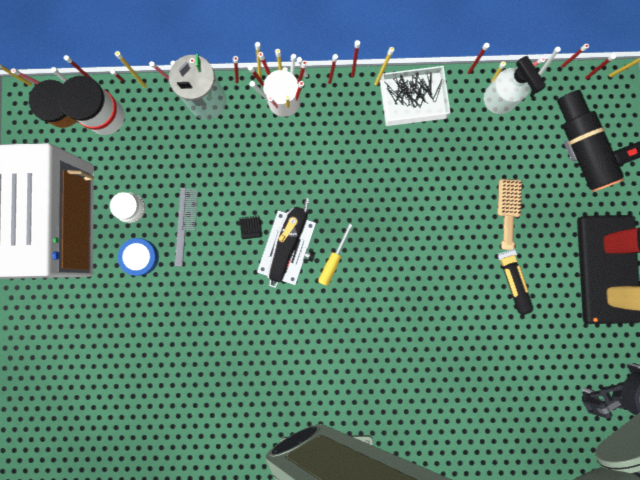

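View pics/crop0.png

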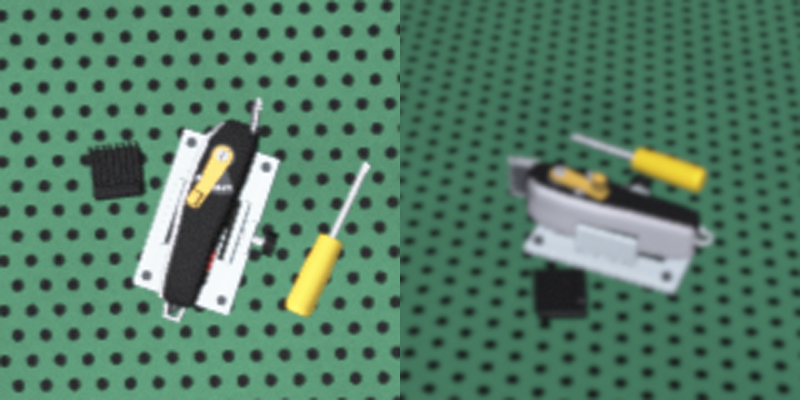

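The crop shows the brass lever, with its pivot screw at about (294,222) in the full top image and its tab at about (282,238). The blade points away from the robot, and the thumbscrew and screwdriver are on the right, which is -y. I'll back-project these points next.

```bash
cat > h.py <<'E'
import cv2,numpy as np
from station import env,imaging,spotter
from scipy.spatial.transform import Rotation as R
def back(c,uv,z):
    m=imaging.camera_model(c); r=R.from_rotvec(m["attitude"]).apply(np.linalg.inv(m["K"])@[*uv,1.]); o=m["xyz"]
    return o+r*(z-o[2])/r[2]
def proj(c,P):
    m=imaging.camera_model(c); q=(np.atleast_2d(P)-m["xyz"])@R.from_rotvec(m["attitude"]).as_matrix(); u=q@m["K"].T
    return u[:,:2]/u[:,2:]
def model(px,py,yaw,th):
    # pivot xy, lever world dir
    a=yaw+np.radians(155)+th; return np.array([px,py]),np.array([np.cos(a),np.sin(a)])
E
python3 - <<'E'
from h import *
from itertools import product
L={}
for c in ("top","side"):
    p=cv2.imread(f"pics/{c}0.png"); d=np.load(f"pics/{c}0.npy")
    hsv=cv2.cvtColor(p,cv2.COLOR_BGR2HSV)
    m=cv2.inRange(hsv,(10,70,90),(32,255,255))
    n,l,s,ce=cv2.connectedComponentsWithStats(m)
    t=proj(c,[557,78,70])[0]
    i=1+np.argmin([np.hypot(*(ce[k]-t))+(1e3 if s[k,4]<20 else 0) for k in range(1,n)])
    print(c,s[i],ce[i],back(c,ce[i],70))
    v,u=np.nonzero(l==i); M=imaging.camera_model(c)
    P=np.c_[u,v,np.ones(len(u))]@np.linalg.inv(M["K"]).T*d[v,u][:,None]
    P=P@R.from_rotvec(M["attitude"]).as_matrix().T+M["xyz"]; P=P[d[v,u]>0]
    w=P[:,2]; print("z pct",np.percentile(w,[5,50,95]).round(1))
    for lo,hi in((62,72),(80,92)):
        k=(w>lo)&(w<hi); print(lo,k.sum(),P[k].mean(0).round(1) if k.any() else '')
    np.save(f"pics/{c}mask.npy",l==i)
# vise plate long axis & clipper via black pixels: plate corners (top crop/2.5 + offset)
off=np.array([204,159])
C=[back("top",np.array(k)/2.5+off,8)for k in((190,130),(278,158),(228,312),(133,285))]
e=(C[0]+C[1]-C[2]-C[3])[:2]; print("plate",np.round(C,0).tolist(),np.degrees(np.arctan2(e[1],e[0])))
print("pivot",back("top",np.array((224,157))/2.5+off,71),"tab",back("top",np.array((195,198))/2.5+off,86))
E
```

```text
top [278 217  19  26 183] [287.08196721 229.73224044] [560.08369436  72.55853365  70.        ]
z pct [59.8 68.7 86.3]
62 119 [564.   69.2  67.9]
80 27 [542.8  84.   85.6]
side [302 253  24  14 172] [315.         258.87790698] [556.78622601  78.39281348  70.        ]
z pct [59.7 67.9 84.9]
62 105 [561.2  76.2  67.3]
80 25 [542.   89.1  84. ]
plate [[609.0, 92.0, 8.0], [581.0, 12.0, 8.0], [442.0, 61.0, 8.0], [468.0, 147.0, 8.0]] -20.2608999297839
pivot [576.97216659  57.94268596  71.        ] tab [540.68196358  82.77320346  86.        ]
```

Call:
{"fn": "carry_out", "kwargs": {"plan": [[[0.45, 1, -0.78, 0, 0], [0.45, 1, -0.78, 0, 0], [0.45, 1, -0.78, 0, 0], [0.45, 1, -0.78, 0, 0], [0.45, 1, -0.78, 0, 0], [0.45, 1, -0.78, 0, 0], [0.45, 1, -0.78, 0, 0], [0.45, 1, -0.78, 0, 0], [0.45, 1, -0.78, 0, 0], [0.45, 1, -0.78, 0, 0], [0.45, 1, -0.78, 0, 0], [0.45, 1, -0.78, 0, 0], [0.45, 1, -0.78, 0, 0], [0.45, 1, -0.78, 0, 0], [0.45, 1, -0.78, 0, 0], [0.45, 1, -0.78, 0, 0], [0.45, 1, -0.78, 0, 0], [0.45, 1, -0.78, 0, 0], [0.45, 1, -0.78, 0, 0], [0.45, 1, -0.78, 0, 0]]], "newtons": 30}}

```text
clock: 2.27
tool_pos: [530.5, 58.7, 231.5]
tool_rot: [3.058, 0.719, 0.001]
wrist_force: [0.4, 0.6, -0.4]
gripper_width: 38.1
finger_force: 0.0
```

Call:
{"fn": "carry_out", "kwargs": {"plan": [[[0.45, 0, 0, 0, -1], [0.45, 0, 0, 0, -1], [0.45, 0, 0, 0, -1], [0.45, 0, 0, 0, -1], [0.45, 0, 0, 0, -1], [0.45, 0, 0, 0, -1], [0.45, 0, 0, 0, -1], [0.45, 0, 0, 0, -1], [0.45, 0, 0, 0, -1], [0.45, 0, 0, 0, -1], [0.45, 0, 0, 0, -1], [0.45, 0, 0, 0, -1], [0.45, 0, 0, 0, -1], [0.45, 0, 0, 0, -1], [0.45, 0, 0, 0, -1], [0.45, 0, 0, 0, -1], [0.45, 0, 0, 0, -0.8], [0.45, 0, 0, 0, 0], [0.45, 0, 0, 0, 0]]]}}

```text
clock: 3.85
tool_pos: [530.1, 57.1, 231.3]
tool_rot: [1.027, 2.969, -0.0]
wrist_force: [0.1, 0.4, 0.3]
gripper_width: 38.7
finger_force: 0.0
```

```bash
cat >> h.py <<'E'
def sil(c,px,py,a,S=4):
    u=np.array([np.cos(a),np.sin(a)]); v=np.array([-u[1],u[0]])
    def pr(x0,x1,w0,w1,z0,z1):
        P=[[*(np.array([px,py])+x*u+s*w*v),z] for x,w in((x0,w0),(x1,w1)) for s in(-1,1) for z in(z0,z1)]
        return cv2.convexHull((proj(c,P)*S+S/2).astype(np.float32)).astype(np.int32)
    m=np.zeros((480*S,640*S),np.uint8)
    cv2.fillPoly(m,[pr(-6,51,6,5,64,68)],255)
    cv2.fillPoly(m,[pr(38,50,4.5,4.5,68,86)],255)
    return cv2.resize(m,(640,480),interpolation=cv2.INTER_AREA)/255.
E
python3 - <<'E'
from h import *
from scipy.optimize import minimize
M={c:np.load(f"pics/{c}mask.npy").astype(float) for c in("top","side")}
for cs in (("top",),("side",),("top","side")):
    f=lambda q:sum(np.abs(sil(c,q[0],q[1],q[2]/20)-M[c]).sum() for c in cs)
    r=minimize(f,[576,59,2.49*20],method="Nelder-Mead",options=dict(initial_simplex=[[576,59,49.8],[582,59,49.8],[576,65,49.8],[576,59,52.5]],xatol=.05,fatol=.1))
    a=r.x[2]/20; print(cs,r.fun,r.x[:2].round(1),np.degrees(a).round(1),"tab",(r.x[:2]+44*np.array([np.cos(a),np.sin(a)])).round(1))
E
```

```text
('top',) 72.70588235294117 [576.8  58.9] 143.8 tab [541.3  84.9]
('side',) 51.95294117647059 [577.3  62. ] 143.1 tab [542.2  88.5]
('top', 'side') 140.95294117647057 [578.1  60.7] 145.1 tab [542.1  85.9]
```

Call:
{"fn": "carry_out", "kwargs": {"plan": [[[0.4, 0.17, 0.6, 0.5, 0], [0.4, 0.17, 0.6, 0.5, 0], [0.4, 0, 0, 1, 0], [0.4, 0, 0, 1, 0], [0.4, 0, 0, 1, 0], [0.4, 0, 0, 0.8, 0], [0.4, 0, 0, 0.3, 0], [0.4, 0, 0, 0, 0], [0.4, 0, 0, 0, 0], [0.4, 0, 0, 0, 0]]]}}

```text
clock: 4.68
tool_pos: [543.0, 86.3, 105.0]
tool_rot: [1.023, 2.968, 0.002]
wrist_force: [-0.1, 0.5, 0.3]
gripper_width: 34.2
finger_force: 0.0
```

Run:
```python
from h import *
print(env.sense()["tool_pos"])
p,d=imaging.snapshot("side"); u,v=proj("side",[542,86,86])[0].astype(int)
cv2.imwrite("pics/side1.png",cv2.resize(p[v-60:v+40,u-65:u+65],(780,600),interpolation=cv2.INTER_CUBIC)); print(u,v)
```

```text
[542.95851648  86.31500862 105.01033997]
321 255
```

View pics/side1.png

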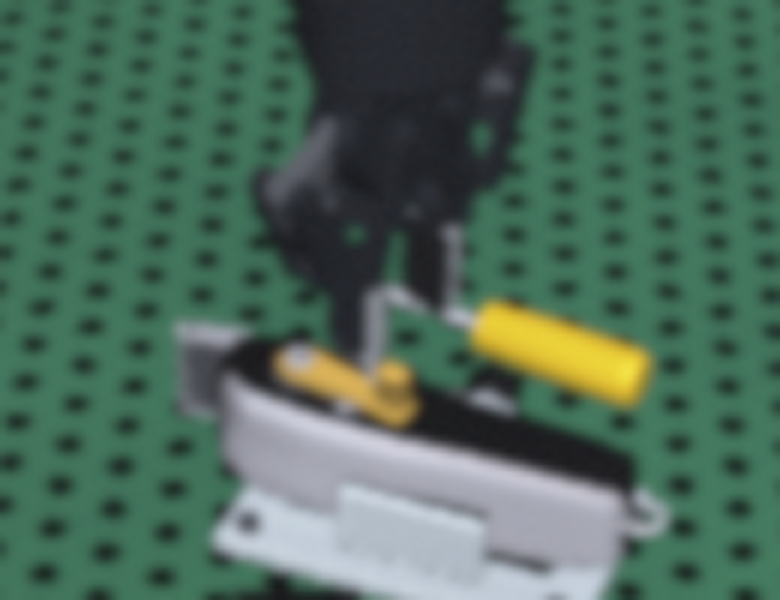

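The fingers, at about (375,300) and (440,280) in the crop, straddle the tab at (395,380). I'll descend and close.

Call:
{"fn": "carry_out", "kwargs": {"plan": [[[0.4, 0, 0, 0.5, 0], [0.4, 0, 0, 0.5, 0], [0.4, 0, 0, 0.3, 0], [0.4, 0, 0, 0, 0], [0.4, 0, 0, 0, 0]]]}}

```text
clock: 5.15
tool_pos: [542.2, 86.0, 71.8]
tool_rot: [1.024, 2.969, 0.0]
wrist_force: [-0.4, 0.4, 0.4]
gripper_width: 34.3
finger_force: 0.0
```

Call:
{"fn": "carry_out", "kwargs": {"plan": [[[0.3, 0, 0, 0, 0], [0.25, 0, 0, 0, 0], [0.2, 0, 0, 0, 0], [0.2, 0, 0, 0, 0]]], "newtons": 20}}

```text
clock: 5.48
tool_pos: [542.1, 86.0, 71.8]
tool_rot: [1.023, 2.969, 0.001]
wrist_force: [0.6, -1.2, -0.1]
gripper_width: 17.0
finger_force: 0.0
```

Call:
{"fn": "carry_out", "kwargs": {"plan": [[[0, 0, 0, 0, 0], [0, 0, 0, 0, 0], [0, 0, 0, 0, 0], [0, 0, 0, 0, 0], [0, 0, 0, 0, 0], [0, 0, 0, 0, 0]]], "newtons": 25}}

```text
clock: 5.98
tool_pos: [542.6, 86.7, 71.7]
tool_rot: [1.023, 2.969, 0.003]
wrist_force: [1.9, 4.4, 1.0]
gripper_width: 8.7
finger_force: 24.5
```

Call:
{"fn": "carry_out", "kwargs": {"plan": [[[0, -0.002, 0.077, 0, 0.364], [0, -0.002, 0.077, 0, 0.364], [0, 0, 0, 0, 0], [0, 0, 0, 0, 0]]]}}

```text
clock: 6.32
tool_pos: [544.1, 88.8, 71.6]
tool_rot: [-1.15, -2.923, 0.001]
wrist_force: [-1.4, 1.9, 4.4]
gripper_width: 8.2
finger_force: 28.7
```

Call:
{"fn": "carry_out", "kwargs": {"plan": [[[0, -0.002, 0.077, 0, 0.364], [0, 0, 0, 0, 0], [0, 0, 0, 0, 0]]]}}

```text
clock: 6.57
tool_pos: [546.0, 91.1, 71.6]
tool_rot: [1.215, 2.897, 0.003]
wrist_force: [0.2, 5.8, 4.4]
gripper_width: 8.4
finger_force: 25.9
```

Call:
{"fn": "carry_out", "kwargs": {"plan": [[[0, -0.002, 0.077, 0, 0.364], [0, 0, 0, 0, 0], [0, 0, 0, 0, 0]]]}}

```text
clock: 6.82
tool_pos: [547.6, 92.8, 71.6]
tool_rot: [1.278, 2.869, 0.004]
wrist_force: [-0.9, 6.8, 4.3]
gripper_width: 8.4
finger_force: 24.8
```

Call:
{"fn": "carry_out", "kwargs": {"plan": [[[0, 0, 0.06, 0, 0], [0, 0, 0, 0, 0], [0, 0, 0, 0, 0]]]}}

```text
clock: 7.07
tool_pos: [547.9, 93.2, 71.6]
tool_rot: [-1.278, -2.869, -0.001]
wrist_force: [-1.6, 4.9, 4.8]
gripper_width: 8.2
finger_force: 24.5
```

Call:
{"fn": "carry_out", "kwargs": {"plan": [[[0, 0, 0.06, 0, 0], [0, 0, 0, 0, 0], [0, 0, 0, 0, 0]]]}}

```text
clock: 7.32
tool_pos: [547.9, 93.2, 71.5]
tool_rot: [-1.277, -2.868, 0.003]
wrist_force: [-4.8, 1.7, 7.5]
gripper_width: 8.5
finger_force: 24.6
```

Call:
{"fn": "carry_out", "kwargs": {"plan": [[[0, 0, 0.08, 0, 0], [0, 0, 0, 0, 0], [0, 0, 0, 0, 0]]]}}

```text
clock: 7.57
tool_pos: [547.9, 93.3, 71.4]
tool_rot: [-1.275, -2.866, 0.008]
wrist_force: [-7.0, -3.6, 10.4]
gripper_width: 8.5
finger_force: 24.9
```

Call:
{"fn": "carry_out", "kwargs": {"plan": [[[0, 0, 0.08, 0, 0], [0, 0, 0, 0, 0], [0, 0, 0, 0, 0], [0, 0, 0, 0, 0]]]}}

```text
clock: 7.9
tool_pos: [548.0, 93.5, 71.3]
tool_rot: [-1.273, -2.865, 0.014]
wrist_force: [-9.9, -7.3, 12.1]
gripper_width: 8.3
finger_force: 25.2
```

The closed stop shows clearly: about 12 N with no further travel, TCP at (548, 93.4). I'll take up the windup, then open click by click.

Call:
{"fn": "carry_out", "kwargs": {"plan": [[[0, 0, -0.14, 0, 0], [0, 0, -0.14, 0, 0], [0, 0, 0, 0, 0], [0, 0, 0, 0, 0]]]}}

```text
clock: 8.23
tool_pos: [547.3, 92.5, 71.6]
tool_rot: [1.279, 2.869, 0.003]
wrist_force: [-1.9, 5.8, 3.4]
gripper_width: 8.5
finger_force: 26.8
```

Call:
{"fn": "carry_out", "kwargs": {"plan": [[[0, -0.002, -0.077, 0, -0.364], [0, -0.002, -0.077, 0, -0.364], [0, 0, 0, 0, 0], [0, 0, 0, 0, 0]]]}}

```text
clock: 8.57
tool_pos: [545.0, 89.7, 71.6]
tool_rot: [1.151, 2.922, 0.003]
wrist_force: [-0.0, 5.1, 3.9]
gripper_width: 8.4
finger_force: 27.6
```

Call:
{"fn": "carry_out", "kwargs": {"plan": [[[0, -0.002, -0.077, 0, -0.364], [0, -0.002, -0.077, 0, -0.364], [0, 0, 0, 0, 0], [0, 0, 0, 0, 0]]]}}

```text
clock: 8.9
tool_pos: [542.8, 86.8, 71.7]
tool_rot: [1.022, 2.969, 0.003]
wrist_force: [1.1, 5.5, 2.7]
gripper_width: 8.2
finger_force: 26.9
```

Call:
{"fn": "carry_out", "kwargs": {"plan": [[[0, -0.002, -0.077, 0, -0.364], [0, -0.002, -0.077, 0, -0.364], [0, 0, 0, 0, 0], [0, 0, 0, 0, 0]]]}}

```text
clock: 9.23
tool_pos: [540.6, 83.4, 71.6]
tool_rot: [0.891, 3.011, 0.002]
wrist_force: [2.1, 5.0, 3.6]
gripper_width: 7.9
finger_force: 27.7
```

Call:
{"fn": "carry_out", "kwargs": {"plan": [[[0, -0.002, -0.077, 0, -0.364], [0, -0.002, -0.077, 0, -0.364], [0, 0, 0, 0, 0], [0, 0, 0, 0, 0]]]}}

```text
clock: 9.57
tool_pos: [538.9, 79.9, 71.6]
tool_rot: [0.759, 3.046, 0.002]
wrist_force: [1.9, 4.9, 3.4]
gripper_width: 8.2
finger_force: 27.4
```

Call:
{"fn": "carry_out", "kwargs": {"plan": [[[0, -0.002, -0.077, 0, -0.364], [0, -0.002, -0.077, 0, -0.364], [0, 0, 0, 0, 0], [0, 0, 0, 0, 0]]]}}

```text
clock: 9.9
tool_pos: [537.4, 76.2, 71.7]
tool_rot: [0.625, 3.076, 0.001]
wrist_force: [2.1, 2.8, 2.2]
gripper_width: 8.4
finger_force: 27.7
```

Call:
{"fn": "carry_out", "kwargs": {"plan": [[[0, -0.002, -0.06, 0, -0.28], [0, -0.002, -0.05, 0, -0.24], [0, 0, 0, 0, 0], [0, 0, 0, 0, 0], [0, 0, 0, 0, 0], [0, 0, 0, 0, 0]]]}}

```text
clock: 10.4
tool_pos: [536.5, 73.3, 71.6]
tool_rot: [0.53, 3.094, 0.0]
wrist_force: [4.4, 2.6, 1.2]
gripper_width: 8.1
finger_force: 28.2
```

Run:
```python
from h import *
from scipy.optimize import least_squares
s=env.sense(); print(s["tool_pos"],s["wrist_force"],s["ft_torque"],s["finger_force"])
P=np.array([[547.9,93.2],[547.3,92.5],[545,89.7],[542.8,86.8],[540.6,83.4],[538.9,79.9],[537.4,76.2],s["tool_pos"][:2]])
r=least_squares(lambda q:np.hypot(*(P-q[:2]).T)-q[2],[577,60,44])
for c in (r.x[:2],[577,60]):
    a=np.degrees(np.arctan2(*(P-c).T[::-1]))%360; print(r.x.round(1),(a-a[0]).round(1),a[0].round(1))
p,d=imaging.snapshot("side"); u,v=proj("side",[542,80,86])[0].astype(int)
q,_=imaging.snapshot("top"); uu,vv=proj("top",[542,80,86])[0].astype(int)
f=lambda p,u,v:cv2.resize(p[v-45:v+45,u-30:u+30],(400,600),interpolation=cv2.INTER_CUBIC)
cv2.imwrite("pics/both2.png",np.hstack([f(p,u,v),f(q,uu,vv)]))
```

```text
[536.48206933  73.28264025  71.61479976] [4.429971   2.59600827 1.20135241] [ 0.40244483 -0.83944127  0.20199081] 28.236523708328605
[582.1  60.2  47.4] [ 0.   1.1  5.5  9.9 14.8 19.5 24.3 28. ] 136.0
[582.1  60.2  47.4] [ 0.   1.2  5.9 10.7 16.  21.2 26.5 30.6] 131.2
```

View pics/both2.png

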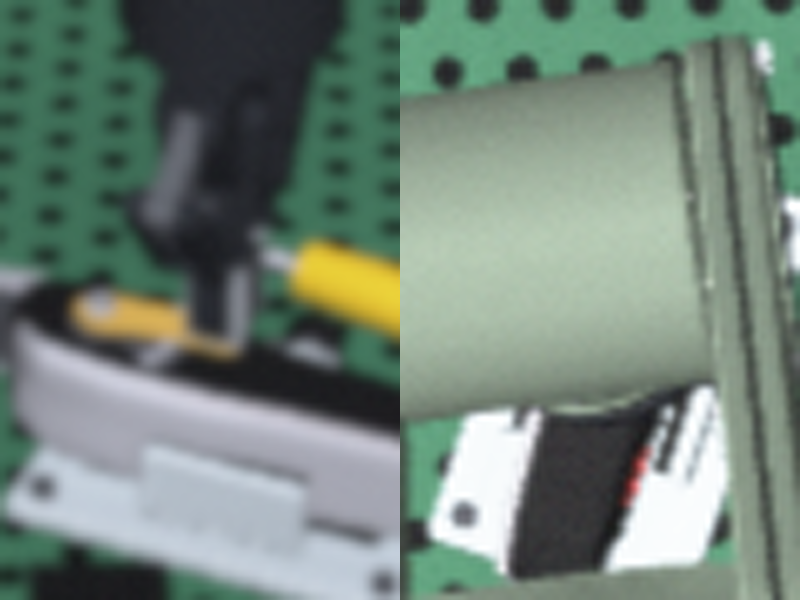

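The side view shows the fingers still on the tab, with the lever near the clipper's axis. I'll loosen the grip briefly to let the lever settle in its notch and to read the force bias.

Call:
{"fn": "carry_out", "kwargs": {"plan": [[[0.17, 0, 0, 0, 0], [0.17, 0, 0, 0, 0], [0.17, 0, 0, 0, 0], [0.17, 0, 0, 0, 0], [0.17, 0, 0, 0, 0], [0.17, 0, 0, 0, 0]]]}}

```text
clock: 11.0
tool_pos: [534.7, 73.3, 71.1]
tool_rot: [-0.53, -3.096, 0.001]
wrist_force: [0.6, 0.2, 0.0]
gripper_width: 14.3
finger_force: 0.0
```

Call:
{"fn": "carry_out", "kwargs": {"plan": [[[0, 0, 0, 0, 0], [0, 0, 0, 0, 0], [0, 0, 0, 0, 0], [0, 0, 0, 0, 0], [0, 0, 0, 0, 0], [0, 0, 0, 0, 0], [0, 0, 0, 0, 0], [0, 0, 0, 0, 0]]]}}

```text
clock: 11.67
tool_pos: [535.0, 73.6, 71.2]
tool_rot: [-0.531, -3.096, -0.0]
wrist_force: [-1.0, 3.2, -0.3]
gripper_width: 8.4
finger_force: 24.5
```

Call:
{"fn": "carry_out", "kwargs": {"plan": [[[0, 0, 0.03, 0, 0], [0, 0, 0, 0, 0], [0, 0, 0, 0, 0], [0, 0, 0, 0, 0], [0, 0, 0, 0, 0], [0, 0, 0, 0, 0]]]}}

```text
clock: 12.17
tool_pos: [535.0, 73.9, 71.2]
tool_rot: [-0.53, -3.096, 0.001]
wrist_force: [-2.2, 0.8, 0.4]
gripper_width: 8.4
finger_force: 24.3
```

Run:
```python
from h import *
from scipy.optimize import minimize
p,d=imaging.snapshot("side"); u,v=proj("side",[550,70,75])[0].astype(int)
# axis directions of lever for click 2,3,4, drawn on the arm top from the pivot
big=cv2.resize(p[v-35:v+35,u-45:u+45],None,fx=8,fy=8,interpolation=cv2.INTER_CUBIC)
pv=np.array([577.3,62.0])   # side-camera fit
for th,col in((20,(255,0,0)),(30,(0,255,0)),(40,(0,0,255))):
    a=np.radians(143.1-10+th); e=[*(pv+51*np.array([np.cos(a),np.sin(a)])),68]
    q=((proj("side",[[*pv,68],e])-[u-45,v-35]+.5)*8).astype(int); cv2.line(big,q[0].tolist(),q[1].tolist(),col,1)
cv2.imwrite("pics/side3.png",big)
```

```text
(no output)
```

View pics/side3.png

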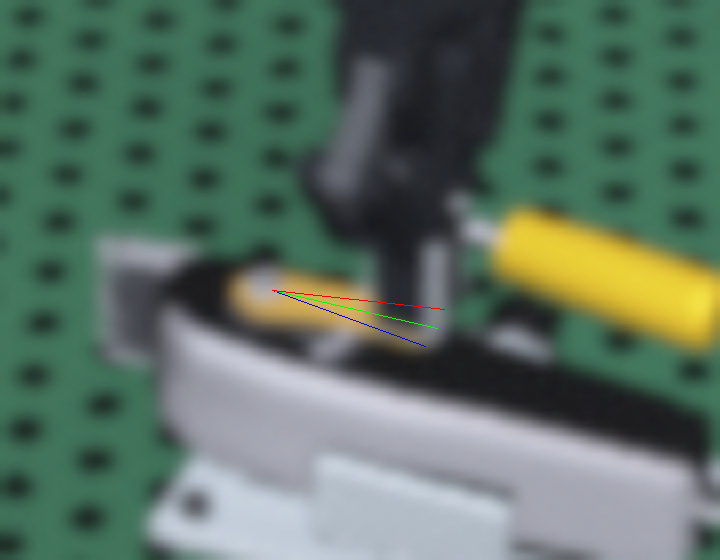

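The brass arm runs from about (258,295) to (415,335), a slope of 0.26. That matches the green third-click line (0.23) and not the second (0.36) or fourth (0.11). The residual tangential force is close to zero, so I'm handing in.

```bash
python3 -c "
from station import env
print(env.close_job())"
```

```text
the job is handed in; nothing more can be done
None
```

I took the taper lever to its closed stop, opened it to the third click, and handed the job in with the gripper still holding the tab at about 24 N. The click was confirmed by tab position, camera view and near-zero residual force; the individual clicks were not distinct in the force readings, and no verdict came back.

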